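# Refit the toy piano's knob and hold it pressed

## Task

The red knob has come off the black toy piano. Pick it up without squeezing hard, turn it so that the flat in its hole matches the flat on the piano's white shaft, push it all the way onto the shaft, then press shaft and knob down together to the bottom of the springy travel, using no more force than a child would. Finish while still gripping the knob and keeping it pressed down, and leave the other toys where they are.

Things in the scene. Friction and masses are not known exactly. Their poses are not given: they have to be found in the camera images.
- knob: the loose red knob, about 40 g, standing on its open underside; origin at the centre of the underside, z up. D-shaped hole in the underside, 18 mm deep: radius 11.5 mm about the axis, cut off by a flat 6.5 mm from the axis on the +x side. Thin plastic: grip 20 to 40 N; the finger contact forces on it, summed over both fingers, must stay below 130 N
- knob_center (a point): centre of the red knob, 24 mm above its underside, same axes. Knob 48 mm tall: round skirt 50 mm across, 22 mm high; on it an upright grip bar 16 mm thick (y), 46 mm long (x), from 22 to 48 mm above the underside: pinch it across the 16 mm, fingertips just above the skirt. A white line on the bar's top, from the middle to its +x end, marks the side where the hole's flat is
- spindle_tip (a point): centre of the top of the upright white D-shaft (sinks when pressed). Radius 10 mm, with a flat 5 mm from the axis that faces this frame's +x; top 2 mm chamfered; z up. At rest 94 mm above the table and 28 mm above the blue dial (60 mm across, stiff; its yellow mark lies on the side of the flat). Fully on, the roof of the knob's hole rests on this tip: knob centre 6 mm above it, underside 18 mm below
- spindle (a joint): how far the D-shaft is pressed down, m: 0 up, 0.008 at the bottom stop. Sprung: 2 N starts it moving, about 7 N reaches the stop; it springs back up when let go
- piano: black plastic toy piano, fixed, 170 mm deep (x), 270 mm wide (y); keys on its -x side up to 47 mm high, case behind them 60 mm high; origin at the centre of its underside. Dial and shaft stand on the case at x +35 mm, y +70 mm of this frame. The knob must never push on piano or shaft with over 30 N
- sofa: bystander: beech toy sofa, 75 x 180 x 86 mm, origin under its centre
- armchair: bystander: beech toy armchair, 65 x 70 x 76 mm, origin under its centre
- vase: bystander: white ceramic toy vase, 64 mm across, 90 mm tall, origin under its centre
- car: bystander: red wooden toy car, 110 x 50 x 54 mm, origin under its centre
- rings: bystander: stacking-ring toy, 90 mm across, 102 mm tall, origin under its centre
- drawer_lip (a point): bystander: white lip of the tilt-out drawer of the teal toy bin (bin 150 x 200 x 160 mm, behind the knob's area)
There are look-alikes about, which are no part of the job. Leave any blue or green look-alike of the knob alone.

How it is judged:
On the way, in this order (a step that is already met when the one before it is completed fails the run):
1. the knob is held in the fingers, clear of the table (contact force between the fingers and knob above 1 N and height (world z) of knob_center above 0.06 m), for 0.1 s.
2. the knob is fully on the shaft, flat to flat (z of knob_center in the frame of spindle_tip below 0.009 m and horizontal distance between knob_center and spindle_tip below 0.005 m and angle between the x axis of knob_center and the x axis of spindle_tip, either way round below 0.25 rad and angle between the z axis of knob_center and the z axis of spindle_tip, either way round below 0.12 rad), for 0.1 s.
At the end, for the whole second after the job is handed in: The knob is fully on the D-shaft (roof of its hole within 3 mm of the shaft's tip, axes within 5 mm, flats matched within 0.25 rad, not tilted over 0.12 rad), still in the fingers (over 1 N), and the shaft is kept pressed at least 5 mm of its 8 mm (all of step 2 and contact force between the fingers and knob above 1 N and value of joint spindle above 0.005 m); the arm keeps its last pose, push and grip.
It fails at once if the knob is squeezed too hard (over 130 N of finger contact in all) (contact force between the fingers and knob above 130 N).
It fails at once if the knob is pushed onto the piano with more than 30 N (contact force between knob and piano above 30 N).
It fails at once if a bystanding toy or the bin's drawer is moved over 20 mm (distance of any of sofa, armchair, vase, car, rings, drawer_lip from where it was at the start of the episode above 0.02 m).
It also fails if it takes over 32 s, if anything falls off the work surface, if the arm or the gripper's body presses on something with over 40 N, if the wrist force passes 120 N, or if a joint passes its speed limit or range.

## Robot

A 6-joint arm with a two-finger parallel gripper is mounted at the origin on the work surface. World frame = base frame: x ahead of the robot, y to its left, z up, the work surface at z = 0. Lengths are in m, angles in rad, forces in N, time in s.
With the tool pointing down it reaches from about 0.25 to 0.775 m from the base axis. Payload 4 kg.
Tool frame: the origin (TCP) lies at the very end of the fingers, on their centre line; the grasp point (between the pads) lies 19 mm behind it; y points along the fingers, x is the direction in which the jaws open and shut, and the axes are right-handed (so a half turn about y gives the same grasp; the last joint's range is limited). The gripper opens to 94 mm and grips with 3 to 60 N. Pads are 16 mm wide; open, the fingers measure 119 mm over their backs; the gripper's body (75 mm by 177 mm) begins 78 mm behind the grasp point.
Start: joints at [-1.346, 0.087, 1.371, -0, 1.684, -0.103], TCP at [0.177, -0.521, 0.172] pointing down, gripper open.
Joint ranges: [-3.1, 3.1], [-0.76, 2.03], [0.27, 2.55], [-1.08, 4.22], [0.17, 2.65], [-2.57, 2.57]. Speed limits (rad/s): [2.79, 2.79, 3.14, 3.14, 3.14, 3.14].

## Interface

Orientations are given as [roll, pitch, yaw] about the fixed x, y, z axes, in that order (R = Rz(yaw) Ry(pitch) Rx(roll)).
In Python, from bench import robot, snapshot, workorder gives the robot as it stands.
- The arm moves only by the tool play_rows, never from a script. Its argument "steps" is a list of rows, each an object of numbers: "x", "y", "z": the shift along the world's x, y, z in m; "rx", "ry", "rz": the turn, a rotation vector about the world's x, y, z in rad; "hand": the finger opening in m, from 0 to 0.094. A call has 1 to 8 rows; each row shifts and turns the commanded pose from where the row before left it; what a row does not reach is not made up. A row lasts 1/8 s, in which the tool goes at most 62.5 mm and 10.7 degrees, less where a joint would pass 70% of its speed; a pose out of reach is approached as far as the arm can. A call is refused whole if a number of a shift passes 0.0625 or a number of a turn 0.188, either way. A call with a gripper value outside its range is refused whole. The fingers move at their own pace and stop on an object; the grip force is fixed at half the most. Time passes only in rows, so rows that do not move let the fingers close. It gives the time, the measured TCP pose, the force and the opening at its end, in the units of the state.
- robot.get_obs(): the state, without advancing time (a new reading comes with each control period).
- snapshot(name): name is "scene" or "top"; returns a dict with "color" (400x640x3 uint8, red, green, blue), "range_z" (400x640 float32, m along the optical axis (not along the pixel's ray), 0 where there is no reading), "fov_y" (degrees; the focal length in pixels is half the picture's height over the tangent of half this angle, whatever the lens; pixels are square), "cx", "cy" (the principal point, pixels), "T" (4x4, takes a point from camera to world coordinates). Camera axes: x right, y down, z forward; pixel columns grow to the right and rows downward; lengths in m; the calibration is good to about 2 mm. A picture is of the moment at which its call begins.
- workorder.close_job(): hands the job in, once; it reports no verdict.
The state is a dict: "time": time; "joint_positions": joint angles; "qvel": joint speeds; "joint_torque": joint torques, N m; "tool_pos": TCP position; "ee_rot": TCP orientation; "wrist_force": force on the tool from outside, world axes, zero at the start; "wrist_torque": the same for the moment, N m; "width": finger opening in m.
Only numpy, scipy, OpenCV 4.12 (cv2) and the standard library are available. Lean on these libraries where they do the work, as an engineer would, in place of code of your own. Each camera call takes 0.05 s, during which the arm holds its last target.

## Working session

There is one attempt and no reset: what is moved stays moved. The work goes in short steps, Python scripts to look and compute and a tool call to move; the robot and the scene stay as the last step left them, time stands still between calls to the robot, and variables do not carry over. Pictures are saved under pics/ and viewed, and the job is handed in when it is done.

Besides the shell and the picture viewer there is one more tool, called as name([rows], argument=value, ...), one row to a line, values as JSON. play_rows: Moves the arm, as the interface text tells. Its arguments: {"type":"object","properties":{"steps":{"type":"array"}},"required":["steps"]}

```bash
ls; mkdir -p pics; cat > h.py <<'E'
import numpy as np,cv2,pickle
from bench import robot,snapshot,workorder
def grab(n,save):
    s=snapshot(n); pickle.dump(s,open(f'pics/{save}.pkl','wb')); cv2.imwrite(f'pics/{save}.png',s['color'][...,::-1]); return s
def load(save): return pickle.load(open(f'pics/{save}.pkl','rb'))
def f(s): return 200/np.tan(np.radians(s['fov_y'])/2)
def ray(s,u,v):
    d=np.array([(u-s['cx'])/f(s),(v-s['cy'])/f(s),1]); return s['T'][:3,3],s['T'][:3,:3]@d
def onz(s,u,v,z):
    o,d=ray(s,u,v); return o+d*(z-o[2])/d[2]
def pt(s,u,v):
    o,d=ray(s,u,v); return o+d*s['range_z'][int(v),int(u)]
def proj(s,p):
    c=np.linalg.inv(s['T'])@np.append(p,1); return c[0]/c[2]*f(s)+s['cx'],c[1]/c[2]*f(s)+s['cy']
E
python3 - <<'E'
from h import *
for n in('scene','top'):
    s=grab(n,n+'0'); print(n,s['color'].shape,s['fov_y'],s['cx'],s['cy'],s['T'].round(3).tolist())
o=robot.get_obs(); print(o)
E
```

```text
pics
scene (400, 640, 3) 51.997818598432936 315.37841559056056 195.9716097960667 [[-0.472, 0.673, -0.57, 1.356], [0.882, 0.362, -0.303, 0.422], [0.003, -0.645, -0.764, 1.132], [0.0, 0.0, 0.0, 1.0]]
top (400, 640, 3) 56.518984723124525 316.9012243181681 202.93009270515876 [[0.025, -0.991, 0.128, 0.485], [-1.0, -0.027, -0.011, 0.024], [0.015, -0.127, -0.992, 1.114], [0.0, 0.0, 0.0, 1.0]]
{'time': 0.1, 'joint_positions': array([-1.34610482e+00,  8.78640349e-02,  1.37209074e+00,  2.50074773e-06,
        1.68360085e+00, -1.03122032e-01]), 'qvel': array([-0.00148017, -0.00125327, -0.00341296,  0.0010308 , -0.00116489,
       -0.00071096]), 'joint_torque': array([ 2.07704958e-03, -3.41250479e+01, -3.03303266e+01,  7.19331927e-02,
        3.03717703e-02, -8.99475958e-05]), 'tool_pos': array([ 0.17694541, -0.52016889,  0.17083689]), 'ee_rot': array([-1.57059179,  0.00195229, -1.24298231]), 'wrist_force': array([-0.88143277, -0.01661276,  0.09078304]), 'wrist_torque': array([-0.0072696 , -0.02986076, -0.01098382]), 'width': 0.09348027180347877}
```

View pics/scene0.png

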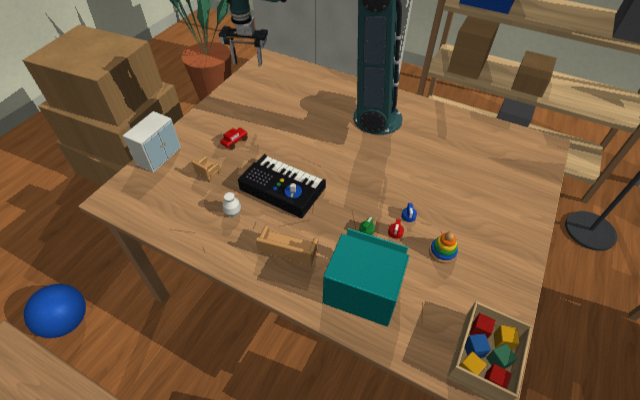

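View pics/top0.png

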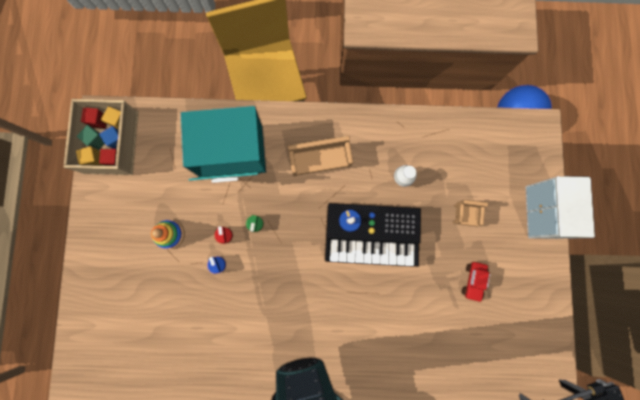

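Things that could be taken for the knob, in the top view: red knob (223,235), green look-alike (255,223), blue look-alike (216,265), red car (478,282) and red blocks in the crate (91,116 and 107,157). By the description I choose the red knob at (223,235), and I'll check it in close crops along with the dial at (349,220).

```bash
python3 - <<'E'
from h import *
t=load('top0');s=load('scene0')
def crop(i,x0,x1,y0,y1): return cv2.resize(i['color'][y0:y1,x0:x1,::-1],(390,290),interpolation=cv2.INTER_CUBIC)
a=np.hstack([crop(t,196,250,215,255),crop(t,322,376,200,240)])
b=np.hstack([crop(s,370,424,205,245),crop(s,266,320,170,210)])
cv2.imwrite('pics/crop0.png',np.vstack([a,b]))
E
```

```text
(no output)
```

View pics/crop0.png

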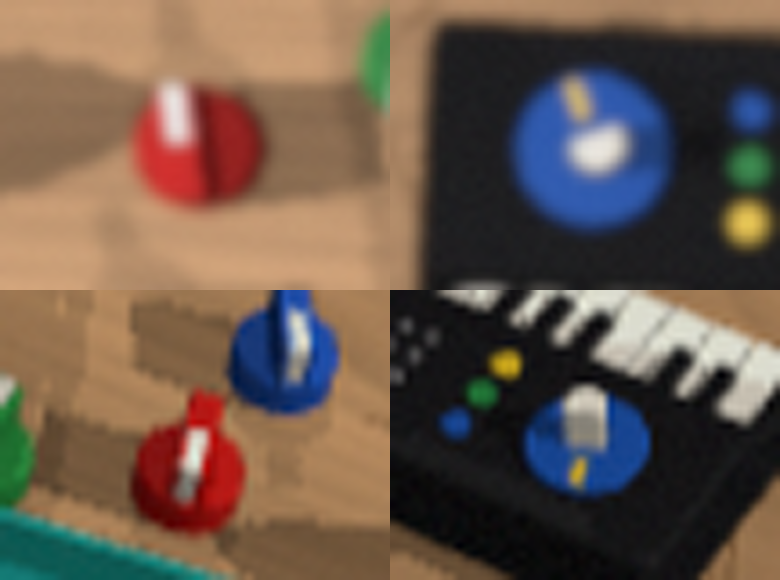

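The crops show the red knob with its white line running up-left from the middle. The D-shaft stands on the blue dial, with the yellow mark up-left in the top view. Next I measure both.

```bash
cat > meas.py <<'E'
from h import *
def meas(s,kn,dl,r=22):
    hsv=cv2.cvtColor(s['color'],cv2.COLOR_RGB2HSV).astype(int); H,S,V=hsv[...,0],hsv[...,1],hsv[...,2]
    yy,xx=np.mgrid[:400,:640]
    def cloud(m):
        v,u=np.nonzero(m); return np.array([pt(s,a,b) for a,b in zip(u,v) if s['range_z'][b,a]>0]),u,v
    out={}
    if kn:
        w=(np.hypot(xx-kn[0],yy-kn[1])<r)
        red=w&((H<8)|(H>172))&(S>170)
        P,_,_=cloud(red); print('red n',len(P),'z',np.percentile(P[:,2],[2,50,98]).round(4))
        wl=w&(S<100)&(V>120)
        P,u,v=cloud(wl); print('white n',len(u), P.mean(0).round(4))
        q=np.array([onz(s,a,b,0.048)[:2] for a,b in zip(u,v)]); wt=V[v,u]-100.; c=np.average(q,axis=0,weights=wt)
        e,vec=np.linalg.eigh(np.cov(q.T)); d=vec[:,1]; pr=(q-c)@d
        print('line c',c.round(4),'dir deg',np.degrees(np.arctan2(d[1],d[0])).round(1),'len',(pr.max()-pr.min()).round(4))
        # union outline
        m=(red|wl).astype(np.uint8); hull=cv2.convexHull(np.argwhere(m)[:,::-1].astype(np.int32)[:,None])
        # skirt: points with depth z near 22mm
        P,_,_=cloud(red); k=P[(P[:,2]>0.017)&(P[:,2]<0.027)]
        c2,rad=cv2.minEnclosingCircle((k[:,:2]*1000).astype(np.float32)); print('skirt circle',np.array(c2).round(1),round(rad,1),len(k))
        t=P[(P[:,2]>0.043)&(P[:,2]<.053)]; 
        Q,_,_=cloud(wl); Q=Q[(Q[:,2]>0.043)&(Q[:,2]<.053)]
        A=np.vstack([t,Q]); 
        if len(A)>4: rr=cv2.minAreaRect((A[:,:2]*1000).astype(np.float32)); print('bar top rect',[np.round(x,1) for x in rr],len(A))
    if dl:
        w=(np.hypot(xx-dl[0],yy-dl[1])<r)
        bl=w&(H>100)&(H<125)&(S>140)&(V>60)
        n,lab,st,ce=cv2.connectedComponentsWithStats(bl.astype(np.uint8)); i=1+np.argmax(st[1:,4]); bl=lab==i
        ye=w&(H>15)&(H<32)&(S>90)&(V>110)
        sh=w&(S<60)&(V>110)
        hull=cv2.convexHull(np.argwhere(bl)[:,::-1].astype(np.int32)[:,None])
        for z in(.062,.066):
            g=np.array([onz(s,a,b,z)[:2]*1000 for a,b in hull[:,0]],np.float32); c,rad=cv2.minEnclosingCircle(g); print('dial z',z,np.round(c,1),round(rad,1))
        P,u,v=cloud(bl); print('dial zmed',np.median(P[:,2]).round(4))
        P,u,v=cloud(ye); k=np.hypot(u-dl[0],v-dl[1])<18; q=np.array([onz(s,a,b,.066)[:2] for a,b in zip(u,v)]); print('yellow',q.round(4).tolist())
        P,u,v=cloud(sh); k=P[(P[:,2]>.089)&(P[:,2]<.1)]; print('tip cloud',k.mean(0).round(4),np.ptp(k,axis=0).round(4),len(k))
        print('tip mask by z plane', np.mean([onz(s,a,b,.094)[:2] for (a,b),z in zip(zip(u,v),P[:,2]) if z>.089],axis=0).round(4))
E
python3 - <<'E'
from meas import *
meas(load('top0'),(223,235),(349,220)); print(); meas(load('scene0'),(397,230),(293,191))
E
```

```text
red n 156 z [0.0152 0.0237 0.0516]
white n 54 [0.5283 0.2901 0.0366]
line c [0.5324 0.2873] dir deg 179.4 len 0.0874
skirt circle [526.1 284.2] 23.8 95
bar top rect [array([525.7, 285.8]), array([46.7, 16.3]), np.float64(11.7)] 79
dial z 0.062 [574.  -81.6] 33.2
dial z 0.066 [573.7 -81.1] 33.1
dial zmed 0.0652
yellow [[0.5906, -0.0766], [0.5525, -0.1364], [0.5497, -0.1365], [0.5468, -0.1337], [0.544, -0.1337]]
tip cloud [ 0.5726 -0.0809  0.0932] [0.0144 0.017  0.0067] 33
tip mask by z plane [ 0.5726 -0.08  ]

red n 182 z [0.     0.0217 0.0503]
white n 63 [0.5732 0.3025 0.0799]
line c [0.5461 0.2936] dir deg 169.5 len 0.1512
skirt circle [524.9 284.9] 25.1 90
bar top rect [array([504. , 291.7]), array([27.7, 91.1]), np.float64(78.9)] 49
dial z 0.062 [570.7 -74. ] 32.0
dial z 0.066 [573.7 -72.1] 31.9
dial zmed 0.0659
yellow [[0.5432, -0.1427], [0.5507, -0.1465], [0.549, -0.1433], [0.5473, -0.1402], [0.5457, -0.1371], [0.5547, -0.144], [0.5531, -0.1409], [0.5514, -0.1378], [0.5497, -0.1347], [0.5571, -0.1384], [0.5555, -0.1353], [0.5538, -0.1322], [0.5868, -0.0765], [0.5923, -0.0772], [0.5907, -0.0742], [0.5962, -0.0749], [0.5946, -0.0719], [0.6, -0.0727]]
tip cloud [ 0.5728 -0.0801  0.0933] [0.0142 0.0175 0.0063] 18
tip mask by z plane [ 0.5685 -0.0725]
```

```bash
python3 - <<'E'
from meas import *
for n,kn,dl,ln in(('top0',(223,235),(349,220),None),('scene0',(397,230),(293,191),None)):
    s=load(n); hsv=cv2.cvtColor(s['color'],cv2.COLOR_RGB2HSV).astype(int); H,S,V=hsv[...,0],hsv[...,1],hsv[...,2]
    yy,xx=np.mgrid[:400,:640]
    X=np.array([[pt(s,u,v) for u in range(640)] for v in range(400)])
    # knob
    k=np.array([.5257,.2855]); d=np.hypot(X[...,0]-k[0],X[...,1]-k[1])
    wl=(d<.03)&(X[...,2]>.035)&(S<120)&(V>120)
    v,u=np.nonzero(wl); q=np.array([onz(s,a,b,.048)[:2] for a,b in zip(u,v)]); 
    l=cv2.fitLine((q*1000).astype(np.float32),cv2.DIST_L2,0,.1,.01).ravel()
    print(n,'line mean',q.mean(0).round(4),'ang',np.degrees(np.arctan2(l[1],l[0])).round(1),'from k',np.degrees(np.arctan2(*(q.mean(0)-k)[::-1])).round(1),len(q))
    bar=(d<.028)&(X[...,2]>.040)&(X[...,2]<.056); A=X[bar][:,:2]; r=cv2.minAreaRect((A*1000).astype(np.float32)); l=cv2.fitLine((A*1000).astype(np.float32),cv2.DIST_L2,0,.1,.01).ravel()
    print(' bar',[np.round(x,1) for x in r],'fit',np.degrees(np.arctan2(l[1],l[0])).round(1),A.mean(0).round(4),len(A))
    # dial
    c=np.array([.574,-.079]); d=np.hypot(X[...,0]-c[0],X[...,1]-c[1])
    m=(d<.04)&(X[...,2]>.05)&(X[...,2]<.075)&(((H>100)&(H<125)&(S>140))|((H>15)&(H<32)&(S>80)&(V>110)))
    A=X[m]; cc,rad=cv2.minEnclosingCircle((A[:,:2]*1000).astype(np.float32)); print(' dial',np.round(cc,1),round(rad,1), np.median(A[:,2]).round(4))
    hull=cv2.convexHull((A[:,:2]*1000).astype(np.float32)); e=cv2.fitEllipse(hull); print(' ell',[np.round(x,1) for x in e])
    ym=(d<.034)&(H>15)&(H<32)&(S>80)&(V>110); A=X[ym][:,:2]; print(' yellow',A.mean(0).round(4),len(A),A.round(3).tolist())
    tp=(d<.02)&(X[...,2]>.088)&(X[...,2]<.1); A=X[tp]; print(' tip',A.mean(0).round(4),A[:,:2].min(0).round(4),A[:,:2].max(0).round(4),len(A),(A[:,:2]-c).round(3).tolist())
    # piano case top
    pm=(np.abs(X[...,0]-.54)<.2)&(np.abs(X[...,1]+.15)<.25)&(X[...,2]>.055)&(X[...,2]<.066)&(V<70)
    nn,lab,st,ce=cv2.connectedComponentsWithStats(pm.astype(np.uint8)); pm=lab==1+np.argmax(st[1:,4])
    r=cv2.minAreaRect((X[pm][:,:2]*1000).astype(np.float32)); print(' case',[np.round(x,1) for x in r],cv2.boxPoints(r).round(0).tolist())
E
```

```text
top0 line mean [0.5376 0.2867] ang 11.7 from k 5.7 47
 bar [array([525.7, 285.7]), array([46.7, 16.5]), np.float64(11.7)] fit 10.9 [0.5257 0.2847] 102
 dial [573.3 -82.3] 33.3 0.0652
 ell [array([573.7, -82.3]), array([64. , 65.1]), np.float64(13.0)]
 yellow [ 0.5932 -0.0749] 4 [[0.596, -0.074], [0.593, -0.073], [0.593, -0.076], [0.59, -0.076]]
 tip [ 0.5726 -0.0809  0.0932] [ 0.5658 -0.0885] [ 0.5801 -0.0714] 33 [[0.006, -0.003], [0.006, -0.006], [0.006, -0.009], [0.003, 0.005], [0.003, 0.002], [0.003, -0.001], [0.003, -0.003], [0.003, -0.006], [0.003, -0.009], [0.0, 0.008], [0.0, 0.005], [0.0, 0.002], [0.0, -0.001], [0.0, -0.003], [0.0, -0.006], [0.0, -0.009], [-0.003, 0.008], [-0.003, 0.005], [-0.003, 0.002], [-0.003, -0.001], [-0.002, -0.004], [-0.003, -0.006], [-0.002, -0.009], [-0.005, 0.005], [-0.006, 0.002], [-0.005, -0.001], [-0.005, -0.004], [-0.005, -0.006], [-0.005, -0.009], [-0.008, 0.002], [-0.008, -0.001], [-0.008, -0.003], [-0.008, -0.006]]
 case [array([ 568.4, -151.1]), array([266.5, 101.7]), np.float64(88.4)] [[514.0, -283.0], [616.0, -286.0], [623.0, -19.0], [521.
[... 294 characters left out ...]
0.589, -0.075], [0.591, -0.078], [0.593, -0.072], [0.595, -0.076], [0.592, -0.074], [0.601, -0.072]]
 tip [ 0.5738 -0.0812  0.0929] [ 0.5644 -0.0887] [ 0.5811 -0.0703] 23 [[-0.004, -0.01], [-0.006, -0.007], [-0.006, -0.003], [-0.01, -0.001], [0.003, -0.009], [-0.0, -0.008], [-0.002, -0.005], [-0.003, -0.001], [-0.005, 0.002], [-0.007, 0.004], [0.005, -0.009], [0.003, -0.006], [0.002, -0.003], [-0.001, -0.001], [-0.0, 0.004], [-0.003, 0.007], [0.005, -0.009], [0.005, -0.005], [0.004, -0.001], [0.001, 0.005], [0.001, 0.009], [0.007, -0.004], [0.006, -0.0]]
 case [array([ 570.6, -149.8]), array([269.3, 112.4]), np.float64(89.8)] [[514.0, -284.0], [626.0, -285.0], [627.0, -15.0], [515.0, -15.0]]
```

```bash
python3 - <<'E'
from h import *
s=load('top0')
for n,u,v in(('green',255,223),('blue',216,265),('rings',165,232),('binlip',225,180),('binL',195,178),('binR',262,172),('sofa',320,158),('vase',404,176)): print(n,pt(s,u,v).round(3))
E
```

```text
green [0.56  0.188 0.043]
blue [0.438 0.292 0.048]
rings [0.526 0.43  0.077]
binlip [0.667 0.26  0.132]
binL [0.667 0.336 0.146]
binR [0.716 0.179 0.014]
sofa [0.758 0.006 0.037]
vase [ 0.703 -0.234  0.074]
```

play_rows([
  {"x": 0.024, "y": 0.057, "z": 0.01, "hand": 0.04, "rz": -0.07},
  {"x": 0.024, "y": 0.057, "rz": -0.07, "hand": 0.04},
  {"x": 0.024, "y": 0.057, "hand": 0.04},
  {"x": 0.024, "y": 0.057, "hand": 0.04},
  {"x": 0.024, "y": 0.057, "hand": 0.04},
  {"x": 0.024, "y": 0.057, "hand": 0.04},
  {"x": 0.024, "y": 0.057, "hand": 0.04},
  {"x": 0.024, "y": 0.057, "hand": 0.04},
])

```text
schema error: expected keys x, y, z, rx, ry, rz, hand
```

play_rows([
  {"x": 0.024, "y": 0.057, "z": 0.01, "rx": 0, "ry": 0, "rz": -0.07, "hand": 0.04},
  {"x": 0.024, "y": 0.057, "z": 0, "rx": 0, "ry": 0, "rz": -0.07, "hand": 0.04},
  {"x": 0.024, "y": 0.057, "z": 0, "rx": 0, "ry": 0, "rz": 0, "hand": 0.04},
  {"x": 0.024, "y": 0.057, "z": 0, "rx": 0, "ry": 0, "rz": 0, "hand": 0.04},
  {"x": 0.024, "y": 0.057, "z": 0, "rx": 0, "ry": 0, "rz": 0, "hand": 0.04},
  {"x": 0.024, "y": 0.057, "z": 0, "rx": 0, "ry": 0, "rz": 0, "hand": 0.04},
  {"x": 0.024, "y": 0.057, "z": 0, "rx": 0, "ry": 0, "rz": 0, "hand": 0.04},
  {"x": 0.024, "y": 0.057, "z": 0, "rx": 0, "ry": 0, "rz": 0, "hand": 0.04},
])

```text
time: 1.1
tool_pos: [0.3692, -0.0629, 0.1817]
ee_rot: [-1.57, -0.0, -1.383]
wrist_force: [1.5, -1.2, -1.0]
width: 0.0402
```

play_rows([
  {"x": 0.025, "y": 0.057, "z": 0, "rx": 0, "ry": 0, "rz": 0, "hand": 0.04},
  {"x": 0.025, "y": 0.057, "z": 0, "rx": 0, "ry": 0, "rz": 0, "hand": 0.04},
  {"x": 0.025, "y": 0.057, "z": 0, "rx": 0, "ry": 0, "rz": 0, "hand": 0.04},
  {"x": 0.025, "y": 0.057, "z": 0, "rx": 0, "ry": 0, "rz": 0, "hand": 0.04},
  {"x": 0.025, "y": 0.057, "z": 0, "rx": 0, "ry": 0, "rz": 0, "hand": 0.04},
  {"x": 0.025, "y": 0.057, "z": 0, "rx": 0, "ry": 0, "rz": 0, "hand": 0.04},
  {"x": 0.0065, "y": 0.006, "z": -0.03, "rx": 0, "ry": 0, "rz": 0, "hand": 0.04},
  {"x": 0, "y": 0, "z": -0.04, "rx": 0, "ry": 0, "rz": 0, "hand": 0.04},
])

```text
time: 2.1
tool_pos: [0.5263, 0.2847, 0.111]
ee_rot: [-1.569, 0.0, -1.381]
wrist_force: [0.1, -0.1, 0.8]
width: 0.04
```

play_rows([
  {"x": 0, "y": 0.001, "z": -0.04, "rx": 0, "ry": 0, "rz": 0, "hand": 0.04},
  {"x": 0, "y": 0, "z": -0.03, "rx": 0, "ry": 0, "rz": 0, "hand": 0.04},
  {"x": 0, "y": 0, "z": -0.014, "rx": 0, "ry": 0, "rz": 0, "hand": 0.04},
  {"x": 0, "y": 0, "z": 0, "rx": 0, "ry": 0, "rz": 0, "hand": 0.025},
  {"x": 0, "y": 0, "z": 0, "rx": 0, "ry": 0, "rz": 0, "hand": 0.02},
])

```text
time: 2.72
tool_pos: [0.5267, 0.2846, 0.0296]
ee_rot: [-1.568, 0.0, -1.383]
wrist_force: [-0.2, -0.8, 0.8]
width: 0.0234
```

```bash
python3 - <<'E'
from h import *
s=grab('scene','s1');t=grab('top','t1')
def crop(i,x0,x1,y0,y1): return cv2.resize(i['color'][y0:y1,x0:x1,::-1],(390,390),interpolation=cv2.INTER_CUBIC)
cv2.imwrite('pics/crop1.png',np.hstack([crop(t,183,263,195,275),crop(s,360,440,170,250)]))
E
```

```text
(no output)
```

View pics/crop1.png

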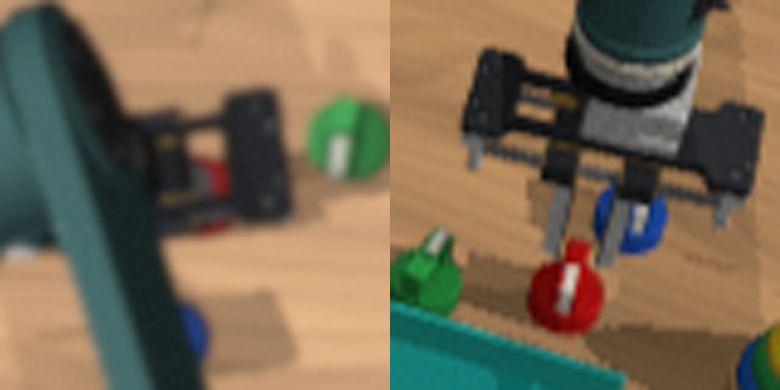

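```bash
python3 - <<'E'
from h import *
s=load('s1'); o=robot.get_obs(); print(o['tool_pos'],o['width'],o['ee_rot'])
for p in((.5267,.2846,.0296),(.5267,.2846,.048),(.5257,.2855,.048)): print(proj(s,np.array(p)), [ (x-360)*390/80 if i==0 else (x-170)*390/80 for i,x in enumerate(proj(s,np.array(p)))])
v,u=np.mgrid[205:240,380:425]
for a,b in((473,215),(473,222),(485,222),(485,216)):pass
# finger pts: crop px (556,235),(610,250) -> orig
for cx,cy in((553,240),(560,225),(608,255),(614,235)):
    U=360+(cx-390)*80/390; V=170+cy*80/390; print(cx,cy,round(U),round(V),pt(s,U,V).round(4))
E
```

```text
[0.52679722 0.28462416 0.0298653 ] 0.020610022710435865 [-1.56736925e+00  6.17604715e-04 -1.38302980e+00]
(np.float64(396.00446400596616), np.float64(227.289265003218)) [np.float64(175.521762029085), np.float64(279.2851668906877)]
(np.float64(396.86417689257837), np.float64(223.98844684763054)) [np.float64(179.71286235131956), np.float64(263.19367838219887)]
(np.float64(397.23266539439174), np.float64(223.87622793668478)) [np.float64(181.50924379765974), np.float64(262.64661119133837)]
553 240 393 219 [0.5394 0.2724 0.081 ]
560 225 395 216 [0.5375 0.2741 0.0962]
608 255 405 222 [0.5296 0.3079 0.0756]
614 235 406 218 [0.5293 0.308  0.097 ]
```

```bash
python3 - <<'E'
from h import *
s=load('s1')
for p in((.533,.303,.0298),(.536,.268,.0298)): print(proj(s,np.array(p)))
for u in (392,394,405,402): print(u,[(v,*(pt(s,u,v)*1000).round(0)) for v in range(216,236,2)])
i=s['color'][195:250,370:430,::-1]; cv2.imwrite('pics/crop1b.png',cv2.resize(i,(600,550),interpolation=cv2.INTER_NEAREST))
E
```

```text
(np.float64(400.5973545921422), np.float64(230.7845482353002))
(np.float64(390.2753964200722), np.float64(227.33536032471892))
392 [(216, np.float64(538.0), np.float64(265.0), np.float64(92.0)), (218, np.float64(537.0), np.float64(266.0), np.float64(81.0)), (220, np.float64(535.0), np.float64(268.0), np.float64(69.0)), (222, np.float64(491.0), np.float64(261.0), np.float64(1.0)), (224, np.float64(514.0), np.float64(267.0), np.float64(21.0)), (226, np.float64(523.0), np.float64(270.0), np.float64(22.0)), (228, np.float64(529.0), np.float64(273.0), np.float64(21.0)), (230, np.float64(540.0), np.float64(276.0), np.float64(25.0)), (232, np.float64(539.0), np.float64(278.0), np.float64(14.0)), (234, np.float64(548.0), np.float64(281.0), np.float64(15.0))]
394 [(216, np.float64(539.0), np.float64(271.0), np.float64(96.0)), (218, np.float64(540.0), np.float64(273.0), np.float64(89.0)), (220, np.float64(540.0), np.float64(275.0), np.float64(79.0)), (222, np.float64(487.0), np.float64(267.0), np.float64(0.0)), (224, np.float64(512.0), np.float64(273.0), np.float64(23.0)), (226, np.float64(520
[... 860 characters left out ...]
0)), (234, np.float64(514.0), np.float64(317.0), np.float64(-3.0))]
402 [(216, np.float64(457.0), np.float64(283.0), np.float64(10.0)), (218, np.float64(459.0), np.float64(285.0), np.float64(2.0)), (220, np.float64(467.0), np.float64(288.0), np.float64(2.0)), (222, np.float64(529.0), np.float64(299.0), np.float64(71.0)), (224, np.float64(531.0), np.float64(301.0), np.float64(64.0)), (226, np.float64(504.0), np.float64(299.0), np.float64(19.0)), (228, np.float64(514.0), np.float64(302.0), np.float64(22.0)), (230, np.float64(525.0), np.float64(306.0), np.float64(26.0)), (232, np.float64(529.0), np.float64(308.0), np.float64(22.0)), (234, np.float64(530.0), np.float64(310.0), np.float64(13.0))]
```

View pics/crop1b.png

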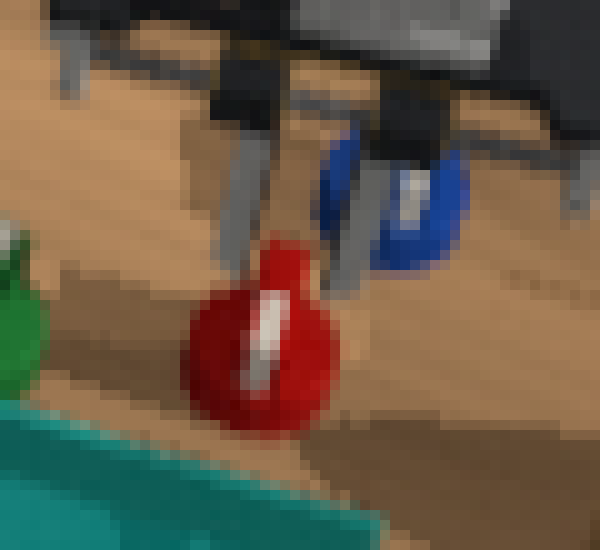

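```bash
python3 - <<'E'
from h import *
o=robot.get_obs(); print(o['time'],o['tool_pos'],o['width'],o['joint_positions'])
s=grab('scene','s2')
o=robot.get_obs(); print(o['time'],o['tool_pos'],o['width'])
i=s['color'][195:250,370:430,::-1]; cv2.imwrite('pics/crop2b.png',cv2.resize(i,(600,550),interpolation=cv2.INTER_NEAREST))
for u in (392,394,405,402): print(u,[(v,*(pt(s,u,v)*1000).round(0)) for v in range(216,236,2)])
E
```

```text
2.825 [0.52679722 0.28462416 0.0298653 ] 0.020610022710435865 [ 4.00768591e-01  2.58990977e-01  1.45819488e+00 -1.22191632e-04
  1.42092661e+00  1.78381749e+00]
2.875 [0.52663167 0.28457285 0.02964613] 0.020005300150731115
392 [(216, np.float64(466.0), np.float64(251.0), np.float64(0.0)), (218, np.float64(540.0), np.float64(267.0), np.float64(85.0)), (220, np.float64(540.0), np.float64(269.0), np.float64(75.0)), (222, np.float64(493.0), np.float64(261.0), np.float64(4.0)), (224, np.float64(517.0), np.float64(267.0), np.float64(25.0)), (226, np.float64(520.0), np.float64(270.0), np.float64(19.0)), (228, np.float64(531.0), np.float64(273.0), np.float64(23.0)), (230, np.float64(539.0), np.float64(276.0), np.float64(24.0)), (232, np.float64(546.0), np.float64(279.0), np.float64(23.0)), (234, np.float64(546.0), np.float64(281.0), np.float64(12.0))]
394 [(216, np.float64(539.0), np.float64(272.0), np.float64(98.0)), (218, np.float64(538.0), np.float64(273.0), np.float64(86.0)), (220, np.float64(537.0), np.float64(274.0), np.float64(75.0)), (222, np.float64(534.0), np.float64(275.0), np.flo
[... 958 characters left out ...]
0)), (234, np.float64(518.0), np.float64(318.0), np.float64(2.0))]
402 [(216, np.float64(457.0), np.float64(283.0), np.float64(9.0)), (218, np.float64(454.0), np.float64(284.0), np.float64(-4.0)), (220, np.float64(532.0), np.float64(298.0), np.float64(84.0)), (222, np.float64(532.0), np.float64(300.0), np.float64(75.0)), (224, np.float64(534.0), np.float64(302.0), np.float64(68.0)), (226, np.float64(507.0), np.float64(299.0), np.float64(22.0)), (228, np.float64(516.0), np.float64(303.0), np.float64(24.0)), (230, np.float64(524.0), np.float64(305.0), np.float64(25.0)), (232, np.float64(529.0), np.float64(308.0), np.float64(21.0)), (234, np.float64(530.0), np.float64(310.0), np.float64(13.0))]
```

View pics/crop2b.png

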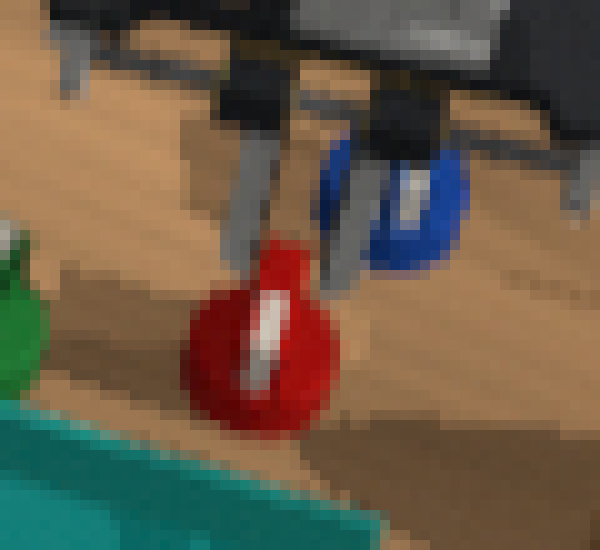

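```bash
python3 - <<'E'
from h import *
s=load('scene0')
print([proj(s,np.array([.177+a*.32,-.521-a*.95,.1708])) for a in(-.05,0,.05)])
i=s['color'][10:85,205:285,::-1]; cv2.imwrite('pics/crop0g.png',cv2.resize(i,(640,600),interpolation=cv2.INTER_NEAREST))
X=np.array([[pt(s,u,v) for u in range(205,285)] for v in range(10,85)])
d=np.hypot(X[...,0]-.177,X[...,1]+.521); m=(d<.09)&(X[...,2]>.12); print(np.percentile(X[m][:,2],[0,1,2,5]))
v,u=np.nonzero(m&(X[...,2]<.22)); print([(a+205,b+10,*X[b,a].round(3)) for a,b in zip(u,v)][-12:])
s=load('s2'); 
for v in range(200,214): print(v,(pt(s,396,v)*1000).round(0),(pt(s,411,v)*1000).round(0))
E
```

```text
[(np.float64(259.69959851075726), np.float64(72.43858674282882)), (np.float64(247.8877473822219), np.float64(71.26408300737381)), (np.float64(236.1490540940385), np.float64(70.09685367419797))]
[0.20488901 0.21474541 0.22140817 0.24147512]
[(np.int64(234), np.int64(63), np.float64(0.196), np.float64(-0.571), np.float64(0.205)), (np.int64(235), np.int64(63), np.float64(0.204), np.float64(-0.559), np.float64(0.212)), (np.int64(236), np.int64(63), np.float64(0.193), np.float64(-0.563), np.float64(0.206)), (np.int64(258), np.int64(63), np.float64(0.168), np.float64(-0.471), np.float64(0.219)), (np.int64(259), np.int64(63), np.float64(0.164), np.float64(-0.469), np.float64(0.217)), (np.int64(261), np.int64(63), np.float64(0.155), np.float64(-0.466), np.float64(0.213)), (np.int64(235), np.int64(64), np.float64(0.203), np.float64(-0.561), np.float64(0.207)), (np.int64(259), np.int64(64), np.float64(0.171), np.float64(-0.465), np.float64(0.218)), (np.int64(260), np.int64(64), np.float64(0.168), np.float64(-0.462), np.float64(0.217)), (np.int64(261), np.int64(64), np.float64(0.163), np.float64(-0.461), np.float64(0.215)), (np.int64(259), np.int64(65), np.float64(0.165), np.float64(-0.469), np.float64(0.209)), (np.int64(259), np.int64(66), np.float64(0.167), np.float64(-0.469), np.float64(0.205))]
200 [548. 268. 184.] [541. 309. 200.]
201 [554. 269. 186.] [545. 311. 201.]
202 [554. 270. 183.] [544. 311. 195.]
203 [560. 272. 186.] [538. 311. 184.]
204 [557. 272. 178.] [544. 313. 187.]
205 [560. 274. 177.] [550. 315. 190.]
206 [563. 275. 175.] [549. 315. 185.]
207 [560. 275. 167.] [553. 316. 184.]
208 [537. 271. 135.] [554. 317. 182.]
209 [533. 271. 127.] [554. 318. 178.]
210 [538. 273. 128.] [552. 319. 171.]
211 [537. 274. 122.] [554. 320. 169.]
212 [535. 274. 115.] [457. 309.  48.]
213 [534. 274. 109.] [462. 310.  48.]
```

View pics/crop0g.png

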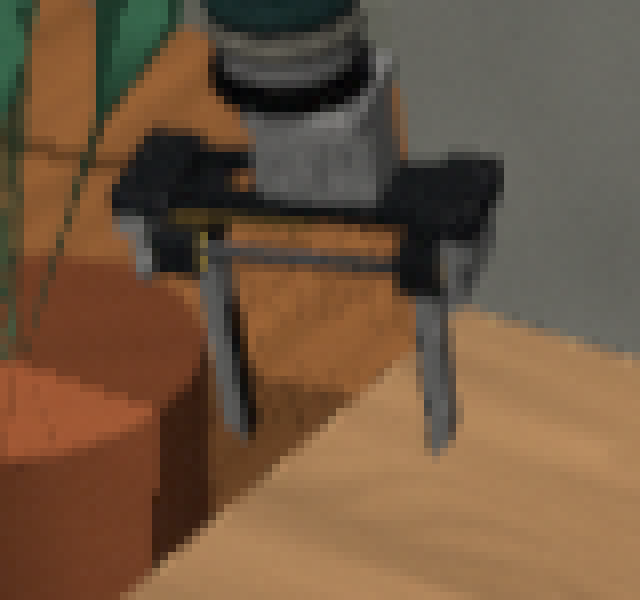

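The pictures show the real fingertips about 33 mm above the reported TCP. I see the same offset at the start pose (reported 0.172, seen about 0.205). I'll open a little, descend in stages, and watch the force and the camera.

play_rows([
  {"x": -0.001, "y": 0.001, "z": 0, "rx": 0, "ry": 0, "rz": 0, "hand": 0.034},
  {"x": 0, "y": 0, "z": 0, "rx": 0, "ry": 0, "rz": 0, "hand": 0.034},
  {"x": 0, "y": 0, "z": -0.01, "rx": 0, "ry": 0, "rz": 0, "hand": 0.034},
  {"x": 0, "y": 0, "z": -0.01, "rx": 0, "ry": 0, "rz": 0, "hand": 0.034},
  {"x": 0, "y": 0, "z": 0, "rx": 0, "ry": 0, "rz": 0, "hand": 0.034},
])

```text
time: 3.5
tool_pos: [0.5232, 0.2845, 0.0058]
ee_rot: [-1.574, -0.001, -1.383]
wrist_force: [-0.9, -0.4, -0.3]
width: 0.0338
```

```bash
python3 - <<'E'
from h import *
s=grab('scene','s3')
o=robot.get_obs(); print(o['time'],o['tool_pos'],o['width'],o['wrist_force'])
i=s['color'][195:250,370:430,::-1]; cv2.imwrite('pics/crop3b.png',cv2.resize(i,(600,550),interpolation=cv2.INTER_NEAREST))
X=np.array([[pt(s,u,v) for u in range(380,425)] for v in range(200,245)])
c=s['color'][200:245,380:425].astype(int); gray=(c.max(2)-c.min(2)<25)&(X[...,2]>.03)&(c.max(2)<190)
for u in range(45):
    k=np.nonzero(gray[:,u])[0]
    if len(k): v=k[-1]; print(u+380,v+200,(X[v,u]*1000).round(0),end=' ')
E
```

```text
3.55 [0.52375698 0.28477509 0.00665578] 0.03393652924130865 [ 0.4358637  -0.41528731  0.01049541]
380 205 [563. 226. 152.] 381 205 [563. 229. 153.] 382 205 [560. 232. 153.] 383 206 [559. 235. 148.] 384 239 [670. 284. 147.] 385 206 [559. 241. 152.] 386 206 [559. 244. 153.] 387 207 [558. 248. 149.] 388 207 [555. 250. 148.] 389 223 [536. 261.  50.] 390 224 [535. 264.  45.] 391 241 [669. 304. 149.] 392 223 [532. 269.  50.] 393 219 [535. 270.  75.] 394 242 [667. 313. 148.] 395 231 [545. 288.  33.] 396 231 [546. 291.  37.] 397 243 [667. 322. 149.] 398 209 [552. 281. 153.] 399 209 [552. 284. 154.] 400 244 [666. 331. 148.] 401 210 [551. 290. 152.] 402 210 [550. 293. 153.] 403 228 [528. 307.  42.] 404 227 [527. 309.  48.] 405 227 [530. 313.  54.] 406 227 [1356.  422. 1132.] 407 224 [527. 316.  68.] 408 221 [526. 316.  84.] 409 217 [526. 316. 105.] 410 215 [549. 320. 143.] 411 215 [545. 322. 141.] 412 215 [548. 325. 146.] 413 215 [549. 328. 149.] 414 214 [549. 330. 155.] 415 211 [541. 330. 161.] 416 213 [543. 334. 156.] 417 214 [539. 338. 148.] 418 214 [540. 341. 151.] 419 214 [539. 343. 151.] 420 214 [538. 346. 151.] 421 215 [538. 350. 149.] 422 215 [540. 353. 153.] 423 215 [536. 355. 151.] 424 215 [537. 358. 154.]
```

View pics/crop3b.png

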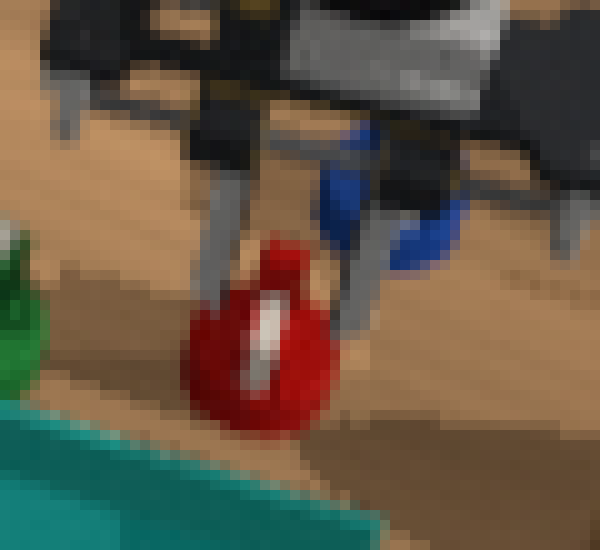

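play_rows([
  {"x": 0.0015, "y": 0, "z": -0.006, "rx": 0, "ry": 0, "rz": 0, "hand": 0.034},
  {"x": 0, "y": 0, "z": -0.006, "rx": 0, "ry": 0, "rz": 0, "hand": 0.034},
  {"x": 0, "y": 0, "z": 0, "rx": 0, "ry": 0, "rz": 0, "hand": 0.034},
])

```text
time: 3.92
tool_pos: [0.5255, 0.2849, -0.0049]
ee_rot: [-1.572, -0.0, -1.383]
wrist_force: [0.3, -0.1, -0.5]
width: 0.0343
```

```bash
python3 - <<'E'
from h import *
s=grab('scene','s4')
o=robot.get_obs(); print(o['time'],o['tool_pos'],o['width'],o['wrist_force'])
i=s['color'][195:250,370:430,::-1]; cv2.imwrite('pics/crop4b.png',cv2.resize(i,(600,550),interpolation=cv2.INTER_NEAREST))
X=np.array([[pt(s,u,v) for u in range(380,425)] for v in range(200,245)])
c=s['color'][200:245,380:425].astype(int); gray=(c.max(2)-c.min(2)<25)&(X[...,2]>.02)&(c.max(2)<190)
for u in (388,389,390,391,403,404,405,406):
    k=np.nonzero(gray[:38,u-380])[0]
    if len(k): v=k[-1]; print(u,v+200,(X[v,u-380]*1000).round(0),end=' ')
E
```

```text
3.975 [ 0.52573456  0.28501286 -0.00456213] 0.03403682748886905 [-1.09806567  0.04716334  0.34914213]
388 213 [560. 255. 127.] 389 226 [537. 263.  36.] 390 227 [538. 267.  33.] 391 227 [534. 270.  30.] 403 230 [526. 309.  30.] 404 230 [530. 313.  37.] 405 229 [529. 314.  42.] 406 227 [528. 316.  53.]
```

View pics/crop4b.png

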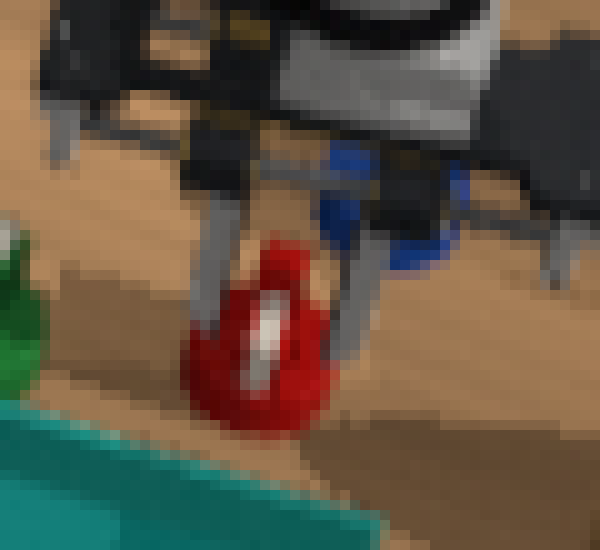

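Fingertips now straddle the bar at about z = 0.028, just above the skirt, at crop (205,325) and (345,355). Closing.

play_rows([
  {"x": 0, "y": 0, "z": 0, "rx": 0, "ry": 0, "rz": 0, "hand": 0.024},
  {"x": 0, "y": 0, "z": 0, "rx": 0, "ry": 0, "rz": 0, "hand": 0.018},
  {"x": 0, "y": 0, "z": 0, "rx": 0, "ry": 0, "rz": 0, "hand": 0.01},
  {"x": 0, "y": 0, "z": 0, "rx": 0, "ry": 0, "rz": 0, "hand": 0.01},
  {"x": 0, "y": 0, "z": 0, "rx": 0, "ry": 0, "rz": 0, "hand": 0.01},
])

```text
time: 4.6
tool_pos: [0.5262, 0.2851, -0.0038]
ee_rot: [-1.57, -0.0, -1.383]
wrist_force: [-0.2, 0.4, 1.7]
width: 0.0155
```

play_rows([
  {"x": 0, "y": 0, "z": 0.02, "rx": 0, "ry": 0, "rz": 0, "hand": 0.01},
  {"x": 0, "y": 0, "z": 0.04, "rx": 0, "ry": 0, "rz": 0, "hand": 0.01},
  {"x": 0, "y": 0, "z": 0.05, "rx": 0, "ry": 0, "rz": 0, "hand": 0.01},
  {"x": 0, "y": 0, "z": 0.03, "rx": 0, "ry": 0, "rz": 0, "hand": 0.01},
  {"x": 0, "y": 0, "z": 0, "rx": 0, "ry": 0, "rz": 0, "hand": 0.01},
])

```text
time: 5.22
tool_pos: [0.5278, 0.286, 0.1392]
ee_rot: [-1.564, 0.002, -1.383]
wrist_force: [0.1, -0.1, -0.7]
width: 0.0157
```

```bash
python3 - <<'E'
from h import *
s=grab('scene','s5')
o=robot.get_obs(); print(o['time'],o['tool_pos'],o['width'],o['wrist_force'])
i=s['color'][170:250,360:460,::-1]; cv2.imwrite('pics/crop5.png',cv2.resize(i,(700,560),interpolation=cv2.INTER_NEAREST))
E
```

```text
5.275 [0.52641175 0.2853938  0.1363828 ] 0.015667494636648748 [ 0.32851998  0.92538761 -0.95752541]
```

View pics/crop5.png

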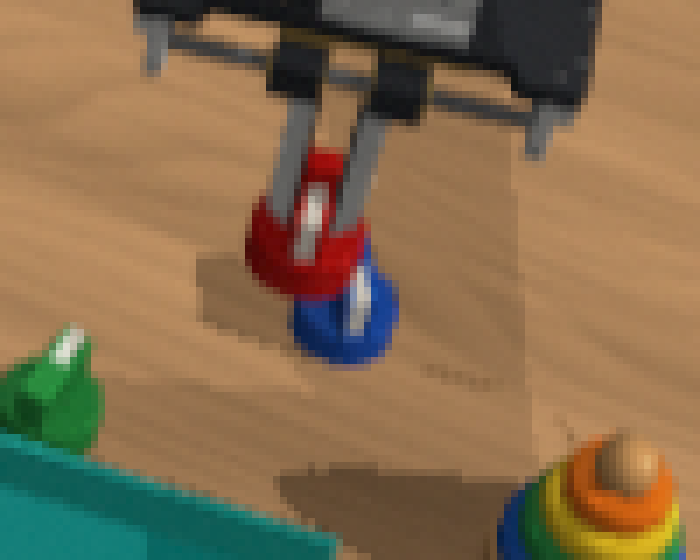

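play_rows([
  {"x": 0.007, "y": -0.03, "z": 0, "rx": 0, "ry": 0, "rz": 0.08, "hand": 0.01},
  {"x": 0.007, "y": -0.056, "z": 0, "rx": 0, "ry": 0, "rz": 0.08, "hand": 0.01},
  {"x": 0.007, "y": -0.06, "z": 0, "rx": 0, "ry": 0, "rz": 0, "hand": 0.01},
  {"x": 0.007, "y": -0.06, "z": 0, "rx": 0, "ry": 0, "rz": 0, "hand": 0.01},
  {"x": 0.007, "y": -0.06, "z": 0, "rx": 0, "ry": 0, "rz": 0, "hand": 0.01},
  {"x": 0.007, "y": -0.06, "z": 0, "rx": 0, "ry": 0, "rz": 0, "hand": 0.01},
  {"x": 0.006, "y": -0.04, "z": 0, "rx": 0, "ry": 0, "rz": 0, "hand": 0.01},
  {"x": 0, "y": 0, "z": 0, "rx": 0, "ry": 0, "rz": 0, "hand": 0.01},
])

```text
time: 6.28
tool_pos: [0.5725, -0.0834, 0.1322]
ee_rot: [-1.576, 0.003, -1.228]
wrist_force: [-0.3, 0.0, -0.8]
width: 0.0158
```

```bash
python3 - <<'E'
from h import *
s=grab('scene','s6');t=grab('top','t6')
o=robot.get_obs(); print(o['time'],o['tool_pos'],o['ee_rot'],o['width'],o['wrist_force'])
a=cv2.resize(s['color'][140:220,250:340,::-1],(400,356),interpolation=cv2.INTER_NEAREST)
b=cv2.resize(t['color'][180:260,305:395,::-1],(400,356),interpolation=cv2.INTER_NEAREST)
cv2.imwrite('pics/crop6.png',np.hstack([a,b]))
E
```

```text
6.375 [ 0.57275623 -0.08039659  0.13328559] [-1.57416821  0.00310509 -1.22365557] 0.01568917004192095 [ 0.26326774 -0.21981378 -0.3287633 ]
```

View pics/crop6.png

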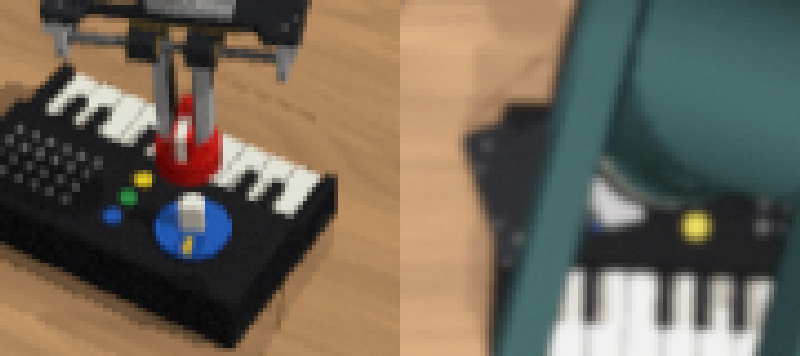

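```bash
cat > rel.py <<'E'
from h import *
def soft(s,kind):
    c=s['color'].astype(float); R,G,B=c[...,0],c[...,1],c[...,2]
    if kind=='red': return np.clip((R-np.maximum(G,B)-40)/80,0,1)
    if kind=='blue': return np.clip((B-R-30)/60,0,1)
    if kind=='white': return np.clip((np.minimum(np.minimum(R,G),B)-90)/60,0,1)
def widths(w,u0,u1,rows):
    for v in rows:
        l=w[v,u0:u1]; 
        if l.sum()>2: print('  row',v,'centre',round((l*np.arange(u0,u1)).sum()/l.sum(),2),'width',round(l.sum(),2))
E
python3 - <<'E'
from rel import *
s=load('s6'); T=robot.get_obs()['tool_pos']
print('white shaft (scene0)'); s0=load('scene0'); widths(soft(s0,'white'),284,303,range(180,196))
print('dial'); widths(soft(s0,'blue'),280,308,range(183,200))
print('red'); widths(soft(s,'red'),280,305,range(160,184))
for c in((.574,-.081),(.573,-.082),(.5743,-.0804)): print('shaft col pred',c,proj(s,np.array([*c,.092])),'dial',proj(s,np.array([*c,.066])))
print('knob pred',proj(s,np.array([T[0],T[1],.137])),proj(s,np.array([T[0],T[1],.148])),proj(s,np.array([T[0],T[1],.159])))
yy,xx=np.mgrid[:400,:640]
X=np.array([[pt(s,u,v) for u in range(280,310)] for v in range(155,190)]); red=soft(s,'red')[155:190,280:310]>.6
P=X[red]; print('z range',np.percentile(P[:,2],[1,5,50,95,99]).round(4))
from scipy.optimize import least_squares
k=P[(P[:,2]>.139)&(P[:,2]<.157)]
r=least_squares(lambda c:np.hypot(k[:,0]-c[0],k[:,1]-c[1])-.025,[.57,-.08],loss='soft_l1',f_scale=.002); print('skirt fit',r.x.round(4),len(k))
v,u=np.nonzero(red); zz=X[red]; print([(vv+155, int((zz[v==vv][:,2].mean()*1000))) for vv in np.unique(v)])
E
```

```text
white shaft (scene0)
  row 180 centre 299.22 width 5.12
  row 184 centre 292.88 width 4.72
  row 185 centre 292.56 width 5.87
  row 186 centre 292.51 width 5.98
  row 187 centre 292.98 width 4.08
  row 188 centre 293.02 width 3.13
  row 189 centre 293.2 width 2.78
  row 190 centre 293.24 width 2.82
dial
  row 185 centre 294.78 width 3.1
  row 186 centre 293.95 width 6.63
  row 187 centre 293.85 width 8.32
  row 188 centre 293.72 width 8.47
  row 189 centre 293.7 width 10.15
  row 190 centre 293.18 width 10.97
  row 191 centre 292.87 width 11.97
  row 192 centre 292.96 width 15.68
  row 193 centre 292.92 width 13.9
  row 194 centre 293.01 width 12.73
  row 195 centre 292.95 width 11.18
  row 196 centre 293.01 width 9.37
  row 197 centre 293.64 width 6.25
red
  row 162 centre 291.47 width 2.62
  row 163 centre 291.23 width 2.92
  row 164 centre 291.22 width 2.9
  row 165 centre 291.43 width 2.36
  row 168 centre 292.54 width 2.42
  row 169 centre 293.7 width 3.86
  row 170 centre 293.79 width 4.91
  row 171 centre 292.67 width 7.3
  row 172 centre 292.81 width 9.49
  row 173 centre 292
[... 732 characters left out ...]
oat64(190.16080172104174))
knob pred (np.float64(292.23546683567), np.float64(175.78414314024155)) (np.float64(292.10050956416205), np.float64(173.50165170337448)) (np.float64(291.9638616112384), np.float64(171.19056628405164))
z range [0.1365 0.1412 0.1582 0.1852 0.1867]
skirt fit [ 0.5702 -0.0828] 48
[(np.int64(161), 184), (np.int64(162), 183), (np.int64(163), 185), (np.int64(164), 184), (np.int64(165), 184), (np.int64(168), 185), (np.int64(169), 175), (np.int64(170), 170), (np.int64(171), 163), (np.int64(172), 162), (np.int64(173), 161), (np.int64(174), 160), (np.int64(175), 158), (np.int64(176), 154), (np.int64(177), 152), (np.int64(178), 147), (np.int64(179), 143), (np.int64(180), 139)]
```

play_rows([
  {"x": 0, "y": 0, "z": 0, "rx": 0, "ry": 0, "rz": 0, "hand": 0.01},
  {"x": 0, "y": 0, "z": 0, "rx": 0, "ry": 0, "rz": 0, "hand": 0.01},
  {"x": 0, "y": 0, "z": 0, "rx": 0, "ry": 0, "rz": 0, "hand": 0.01},
])

```text
time: 6.75
tool_pos: [0.5741, -0.08, 0.136]
ee_rot: [-1.571, -0.0, -1.222]
wrist_force: [0.8, 1.3, -0.7]
width: 0.0156
```

```bash
cat > fit.py <<'E'
from rel import *
from scipy.optimize import least_squares
def knobfit(s,zu,win,zt=None):
    u0,u1,v0,v1=win
    X=np.array([[pt(s,u,v) for u in range(u0,u1)] for v in range(v0,v1)]); red=soft(s,'red')[v0:v1,u0:u1]>.5
    P=X[red]; k=P[(P[:,2]>zu+.002)&(P[:,2]<zu+.019)]
    r=least_squares(lambda c:np.hypot(k[:,0]-c[0],k[:,1]-c[1])-.025,[.57,-.08],loss='soft_l1',f_scale=.002)
    return r.x,len(k)
E
python3 - <<'E'
from fit import *
pr=[]
for i in range(4):
    o=robot.get_obs(); s=grab('scene',f's7{i}'); T=o['tool_pos']; z=T[2]+.004
    w=soft(s,'red'); cs=[(w[v,280:305]*np.arange(280,305)).sum()/w[v,280:305].sum() for v in range(172,180)]
    print(T.round(4),o['ee_rot'].round(3),knobfit(s,z,(280,310,155,190)),np.mean(cs).round(2),'pred',proj(s,np.array([T[0],T[1],z+.011]))[0].round(2), 'shaft-aligned',proj(s,np.array([.5737,-.0805,z+.011]))[0].round(2))
E
```

```text
[ 0.5741 -0.08    0.136 ] [-1.571 -0.    -1.222] (array([ 0.57230843, -0.0800659 ]), 53) 293.54 pred 291.98 shaft-aligned 291.89
[ 0.5741 -0.0802  0.1361] [-1.57  -0.    -1.222] (array([ 0.57078245, -0.07866048]), 46) 293.52 pred 291.91 shaft-aligned 291.89
[ 0.5741 -0.0803  0.1361] [-1.571 -0.    -1.222] (array([ 0.57238666, -0.07985514]), 46) 293.44 pred 291.88 shaft-aligned 291.89
[ 0.5741 -0.0805  0.136 ] [-1.571 -0.    -1.222] (array([ 0.57228949, -0.07937829]), 44) 293.34 pred 291.83 shaft-aligned 291.89
```

```bash
python3 - <<'E'
from fit import *
s=load('s73'); c=s['color']; 
for v in range(168,184): print(v,' '.join('%3d/%3d'%(c[v,u,0],c[v,u,1]) for u in range(284,303)))
i=cv2.resize(c[150:205,260:330,::-1],(770,605)[:2] if 0 else (756,594),interpolation=cv2.INTER_NEAREST)
k=756/70
def mk(p,col):
    a,b=proj(s,np.array(p)); cv2.circle(i,(int((a+.5-260)*k),int((b+.5-150)*k)),3,col,-1)
for a in np.linspace(0,6.28,40):
    mk((.574+.03*np.cos(a),-.081+.03*np.sin(a),.066),(0,255,255)); mk((.5741+.025*np.cos(a),-.0803+.025*np.sin(a),.140),(0,255,0)); mk((.5741+.025*np.cos(a),-.0803+.025*np.sin(a),.162),(0,255,0));mk((.574+.01*np.cos(a),-.081+.01*np.sin(a),.094),(255,0,255))
cv2.imwrite('pics/crop7.png',i)
E
```

```text
168 135/135 165/164 112/111 112/111 103/ 98 119/ 58 213/157 226/226 222/218 172/ 47  94/ 54 114/114 114/112 119/115 151/120 169/105 164/124 162/122 163/124
169  38/ 33  74/ 61 114/ 90 103/104 110/ 92 176/ 72 220/187 225/225 221/196 193/ 29  77/ 48 113/113 114/113 121/110 161/ 79 183/ 68 172/123 164/124 163/124
170  40/ 29  86/ 24 127/ 49 112/ 75 115/ 82 175/ 71 203/183 204/185 214/147 186/ 25  76/ 43 114/114 118/111 142/ 88 181/ 37 191/ 52 196/131 190/169 173/139
171  74/ 59 131/ 49 134/ 21 115/ 32 109/ 51 132/ 60 164/159 160/132 174/ 99 161/ 19 111/ 44 115/110 133/ 87 176/ 50 191/ 27 194/ 53 212/141 220/217 208/197
172 161/150 147/ 67 132/ 18 105/  9 106/  6 113/ 51 143/138 142/133 130/ 70 142/ 15 135/ 26 141/ 77 152/ 43 177/ 21 191/ 27 193/ 51 208/143 225/226 225/226
173 184/173 140/ 74 120/ 16 106/ 13 106/ 11 116/ 46 138/124 140/132 130/ 71 136/ 11 142/ 13 159/ 14 160/ 18 163/ 16 190/ 25 190/ 50 194/142 226/227 225/226
174 135/127 115/ 67 102/  7 107/ 14 106/  9 113/ 38 133/109 143/134 135/ 92 134/ 12 147/ 15 160/ 15 159/ 16 163/ 13 191/ 29 167/ 40 179/125 225/226 222/222
175  70/
[... 695 characters left out ...]
/  9 133/ 14 139/ 15 143/ 14 150/ 37 170/100 176/153 217/218 224/225 199/198
180  59/ 53  31/ 30  31/ 28  49/ 24  68/ 18  80/ 13  94/ 13 110/  9 119/ 13 127/ 13 133/ 15 123/ 14 118/ 29 121/ 67 156/125 205/205 223/224 199/196 167/161
181  32/ 30  31/ 29  29/ 29  30/ 27  33/ 27  50/ 25  63/ 22  81/ 22  85/ 21  92/ 23  95/ 24  79/ 20  63/ 33  61/ 60  88/ 88 166/167 166/166 153/147 134/129
182  27/ 27  31/ 28  29/ 27  31/ 31  29/ 26  29/ 29  28/ 28  29/ 28  30/ 29  28/ 30  29/ 29  28/ 27  31/ 30  31/ 29  31/ 30  31/ 32  56/ 54  94/ 91  68/ 66
183  26/ 26  28/ 26  31/ 30  30/ 30  29/ 28  30/ 30  44/ 44 107/107 155/155 170/171 130/129  50/ 48  29/ 27  28/ 28  32/ 30  30/ 30  30/ 28  29/ 28  27/ 27
```

View pics/crop7.png

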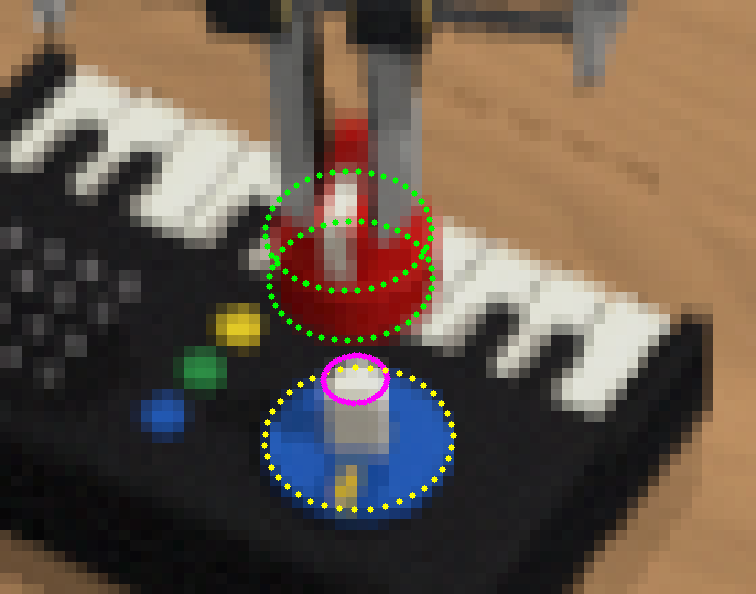

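The scene crop shows the knob above the shaft. The skirt's mid column, about 292.3, is some 2 mm image-right of where it should sit over the shaft. I'll correct that and come down to just above the tip.

play_rows([
  {"x": 0.001, "y": -0.002, "z": 0, "rx": 0, "ry": 0, "rz": 0, "hand": 0.01},
  {"x": 0, "y": 0, "z": -0.02, "rx": 0, "ry": 0, "rz": 0, "hand": 0.01},
  {"x": 0, "y": 0, "z": -0.015, "rx": 0, "ry": 0, "rz": 0, "hand": 0.01},
  {"x": 0, "y": 0, "z": -0.005, "rx": 0, "ry": 0, "rz": 0, "hand": 0.01},
  {"x": 0, "y": 0, "z": 0, "rx": 0, "ry": 0, "rz": 0, "hand": 0.01},
  {"x": 0, "y": 0, "z": 0, "rx": 0, "ry": 0, "rz": 0, "hand": 0.01},
])

```text
time: 7.7
tool_pos: [0.5755, -0.083, 0.0967]
ee_rot: [-1.57, -0.001, -1.223]
wrist_force: [0.7, 1.0, 0.6]
width: 0.0157
```

```bash
cat > look.py <<'E'
from fit import *
import sys
n=sys.argv[1]; s=grab('scene',n); o=robot.get_obs(); T=o['tool_pos']; print(o['time'],T.round(4),o['ee_rot'].round(3),o['width'],o['wrist_force'].round(2),o['wrist_torque'].round(3))
c=s['color']; i=cv2.resize(c[155:210,260:330,::-1],(756,594),interpolation=cv2.INTER_NEAREST); k=10.8
def mk(p,col):
    a,b=proj(s,np.array(p)); cv2.circle(i,(int((a+.5-260)*k),int((b+.5-155)*k)),2,col,-1)
for a in np.linspace(0,6.28,40):
    mk((.5738+.03*np.cos(a),-.0807+.03*np.sin(a),.066),(0,255,255)); mk((.5738+.025*np.cos(a),-.0807+.025*np.sin(a),T[2]+.004),(0,255,0)); mk((.5738+.01*np.cos(a),-.0807+.01*np.sin(a),.094),(255,0,255))
cv2.imwrite(f'pics/{n}c.png',i)
E
python3 look.py s8
```

```text
7.75 [ 0.5756 -0.083   0.0968] [-1.569e+00 -1.000e-03 -1.223e+00] 0.01591816454491678 [-0.72 -0.05  0.34] [ 0.046 -0.052 -0.045]
```

View pics/s8c.png

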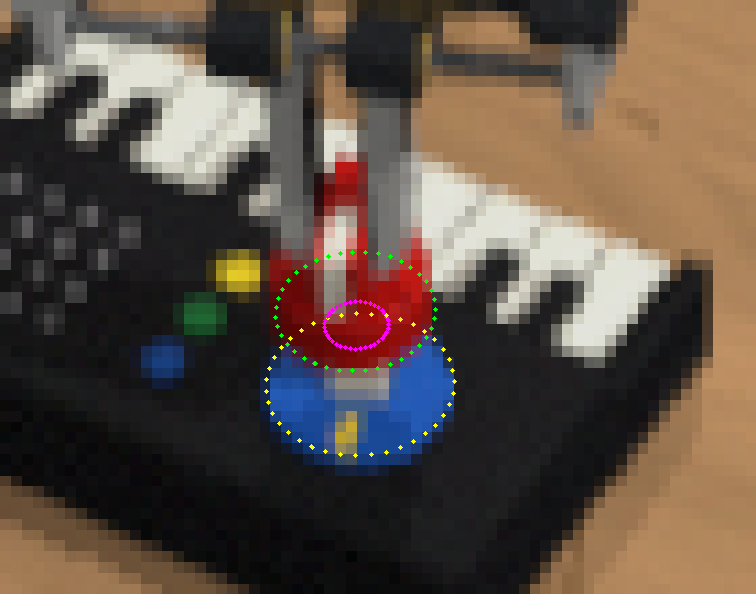

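play_rows([
  {"x": -0.0005, "y": 0.0008, "z": -0.003, "rx": 0, "ry": 0, "rz": 0, "hand": 0.01},
  {"x": 0, "y": 0, "z": -0.002, "rx": 0, "ry": 0, "rz": 0, "hand": 0.01},
  {"x": 0, "y": 0, "z": -0.001, "rx": 0, "ry": 0, "rz": 0, "hand": 0.01},
  {"x": 0, "y": 0, "z": 0, "rx": 0, "ry": 0, "rz": 0, "hand": 0.01},
])

```text
time: 8.25
tool_pos: [0.5744, -0.082, 0.0897]
ee_rot: [-1.571, 0.0, -1.223]
wrist_force: [0.5, 1.1, 0.6]
width: 0.016
```

play_rows([
  {"x": 0, "y": 0, "z": -0.001, "rx": 0, "ry": 0, "rz": 0, "hand": 0.01},
  {"x": 0, "y": 0, "z": -0.001, "rx": 0, "ry": 0, "rz": 0, "hand": 0.01},
  {"x": 0, "y": 0, "z": 0, "rx": 0, "ry": 0, "rz": 0, "hand": 0.01},
])

```text
time: 8.62
tool_pos: [0.5744, -0.0821, 0.0877]
ee_rot: [-1.571, 0.0, -1.223]
wrist_force: [0.1, 0.7, -0.0]
width: 0.016
```

play_rows([
  {"x": 0, "y": 0, "z": -0.001, "rx": 0, "ry": 0, "rz": 0, "hand": 0.01},
  {"x": 0, "y": 0, "z": -0.001, "rx": 0, "ry": 0, "rz": 0, "hand": 0.01},
  {"x": 0, "y": 0, "z": 0, "rx": 0, "ry": 0, "rz": 0, "hand": 0.01},
])

```text
time: 9.0
tool_pos: [0.5744, -0.082, 0.0857]
ee_rot: [-1.571, 0.0, -1.223]
wrist_force: [-0.7, -0.4, 0.3]
width: 0.0159
```

play_rows([
  {"x": 0, "y": 0, "z": -0.0015, "rx": 0, "ry": 0, "rz": 0, "hand": 0.01},
  {"x": 0, "y": 0, "z": -0.0015, "rx": 0, "ry": 0, "rz": 0, "hand": 0.01},
  {"x": 0, "y": 0, "z": 0, "rx": 0, "ry": 0, "rz": 0, "hand": 0.01},
])

```text
time: 9.38
tool_pos: [0.5744, -0.082, 0.0826]
ee_rot: [-1.571, 0.0, -1.223]
wrist_force: [0.5, 0.5, -0.6]
width: 0.0156
```

```bash
python3 look.py s9
```

```text
9.425 [ 0.5744 -0.082   0.0828] [-1.571  0.    -1.223] 0.016118970713614553 [-0.05  0.03  0.42] [ 0.001 -0.011  0.002]
```

View pics/s9c.png

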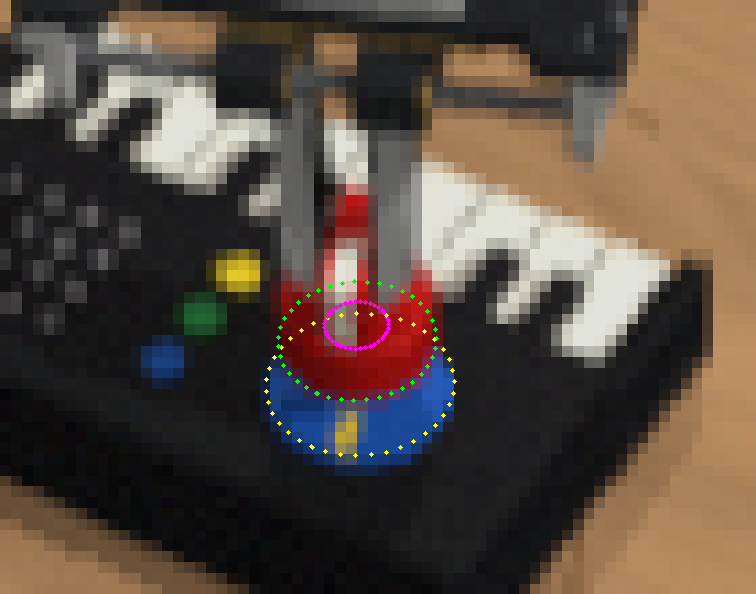

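The knob is inserted about 7 mm with no measurable force. In the crop the skirt's mid column (358) matches the shaft's (357). Continuing down.

play_rows([
  {"x": 0, "y": 0, "z": -0.002, "rx": 0, "ry": 0, "rz": 0, "hand": 0.01},
  {"x": 0, "y": 0, "z": -0.002, "rx": 0, "ry": 0, "rz": 0, "hand": 0.01},
  {"x": 0, "y": 0, "z": -0.002, "rx": 0, "ry": 0, "rz": 0, "hand": 0.01},
  {"x": 0, "y": 0, "z": -0.001, "rx": 0, "ry": 0, "rz": 0, "hand": 0.01},
  {"x": 0, "y": 0, "z": 0, "rx": 0, "ry": 0, "rz": 0, "hand": 0.01},
])

```text
time: 10.05
tool_pos: [0.5744, -0.082, 0.0757]
ee_rot: [-1.571, 0.0, -1.223]
wrist_force: [-0.5, -0.6, -0.6]
width: 0.0157
```

play_rows([
  {"x": 0, "y": 0, "z": -0.001, "rx": 0, "ry": 0, "rz": 0, "hand": 0.01},
  {"x": 0, "y": 0, "z": -0.001, "rx": 0, "ry": 0, "rz": 0, "hand": 0.01},
  {"x": 0, "y": 0, "z": -0.001, "rx": 0, "ry": 0, "rz": 0, "hand": 0.01},
  {"x": 0, "y": 0, "z": -0.001, "rx": 0, "ry": 0, "rz": 0, "hand": 0.01},
  {"x": 0, "y": 0, "z": 0, "rx": 0, "ry": 0, "rz": 0, "hand": 0.01},
])

```text
time: 10.68
tool_pos: [0.5745, -0.0821, 0.0721]
ee_rot: [-1.571, -0.0, -1.223]
wrist_force: [-0.1, -0.2, 1.7]
width: 0.0157
```

play_rows([
  {"x": 0, "y": 0, "z": -0.001, "rx": 0, "ry": 0, "rz": 0, "hand": 0.01},
  {"x": 0, "y": 0, "z": -0.001, "rx": 0, "ry": 0, "rz": 0, "hand": 0.01},
  {"x": 0, "y": 0, "z": -0.001, "rx": 0, "ry": 0, "rz": 0, "hand": 0.01},
  {"x": 0, "y": 0, "z": 0, "rx": 0, "ry": 0, "rz": 0, "hand": 0.01},
])

```text
time: 11.18
tool_pos: [0.5746, -0.0821, 0.0691]
ee_rot: [-1.571, -0.0, -1.223]
wrist_force: [-0.7, 0.2, 2.1]
width: 0.0156
```

play_rows([
  {"x": 0, "y": 0, "z": -0.001, "rx": 0, "ry": 0, "rz": 0, "hand": 0.01},
  {"x": 0, "y": 0, "z": -0.001, "rx": 0, "ry": 0, "rz": 0, "hand": 0.01},
  {"x": 0, "y": 0, "z": 0, "rx": 0, "ry": 0, "rz": 0, "hand": 0.01},
])

```text
time: 11.55
tool_pos: [0.5746, -0.0821, 0.0671]
ee_rot: [-1.571, -0.0, -1.223]
wrist_force: [-2.3, 0.2, 4.6]
width: 0.0156
```

play_rows([
  {"x": 0, "y": 0, "z": -0.001, "rx": 0, "ry": 0, "rz": 0, "hand": 0.01},
  {"x": 0, "y": 0, "z": -0.001, "rx": 0, "ry": 0, "rz": 0, "hand": 0.01},
  {"x": 0, "y": 0, "z": 0, "rx": 0, "ry": 0, "rz": 0, "hand": 0.01},
])

```text
time: 11.92
tool_pos: [0.5746, -0.0821, 0.0651]
ee_rot: [-1.57, -0.0, -1.223]
wrist_force: [-2.1, 0.2, 5.1]
width: 0.0159
```

```bash
python3 look.py s10; python3 look.py s11
```

```text
11.975 [ 0.5746 -0.0821  0.0651] [-1.57  -0.    -1.223] 0.015619632970903966 [-0.8   0.02  4.76] [ 0.084  0.366 -0.049]
12.025 [ 0.5747 -0.0821  0.0651] [-1.57  -0.    -1.223] 0.015659222740902784 [-1.06  1.49  5.01] [ 0.094  0.396 -0.069]
```

View pics/s11c.png

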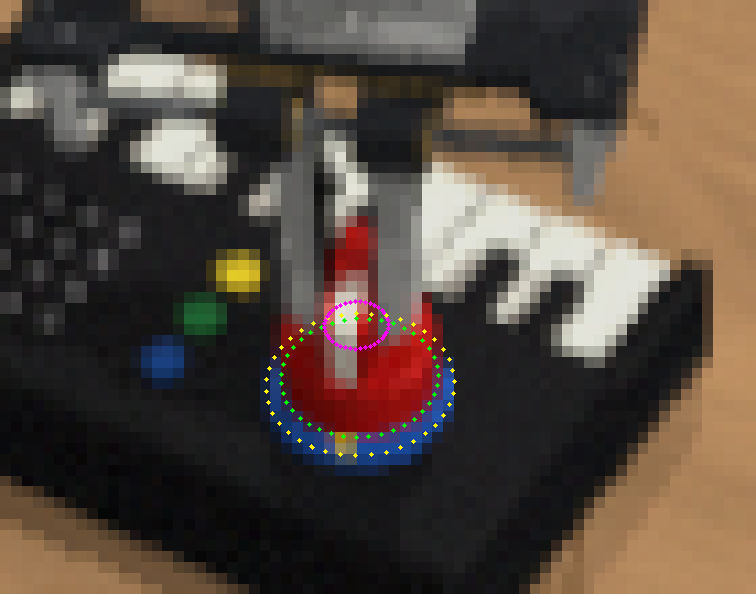

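play_rows([
  {"x": 0, "y": 0, "z": -0.001, "rx": 0, "ry": 0, "rz": 0, "hand": 0.01},
  {"x": 0, "y": 0, "z": 0, "rx": 0, "ry": 0, "rz": 0, "hand": 0.01},
])

```text
time: 12.28
tool_pos: [0.5746, -0.0821, 0.0642]
ee_rot: [-1.57, -0.0, -1.223]
wrist_force: [-2.2, 0.7, 5.5]
width: 0.016
```

play_rows([
  {"x": 0, "y": 0, "z": -0.0005, "rx": 0, "ry": 0, "rz": 0, "hand": 0.01},
  {"x": 0, "y": 0, "z": 0, "rx": 0, "ry": 0, "rz": 0, "hand": 0.01},
  {"x": 0, "y": 0, "z": 0, "rx": 0, "ry": 0, "rz": 0, "hand": 0.01},
])

```text
time: 12.65
tool_pos: [0.5747, -0.0821, 0.0641]
ee_rot: [-1.57, -0.0, -1.223]
wrist_force: [-2.6, 0.2, 7.0]
width: 0.0154
```

play_rows([
  {"x": 0, "y": 0, "z": -0.0005, "rx": 0, "ry": 0, "rz": 0, "hand": 0.01},
  {"x": 0, "y": 0, "z": 0, "rx": 0, "ry": 0, "rz": 0, "hand": 0.01},
  {"x": 0, "y": 0, "z": 0, "rx": 0, "ry": 0, "rz": 0, "hand": 0.01},
])

```text
time: 13.02
tool_pos: [0.5747, -0.0821, 0.064]
ee_rot: [-1.57, -0.001, -1.223]
wrist_force: [-2.5, 1.3, 8.5]
width: 0.016
```

```bash
python3 look.py s12; python3 look.py s13
```

```text
13.075 [ 0.5747 -0.0821  0.064 ] [-1.570e+00 -1.000e-03 -1.223e+00] 0.01572147012190974 [-2.18  1.45  8.03] [ 0.101  0.571 -0.002]
13.125 [ 0.5747 -0.0821  0.064 ] [-1.570e+00 -1.000e-03 -1.223e+00] 0.01549175464965457 [-1.62  1.51  7.75] [0.16  0.533 0.032]
```

View pics/s13c.png

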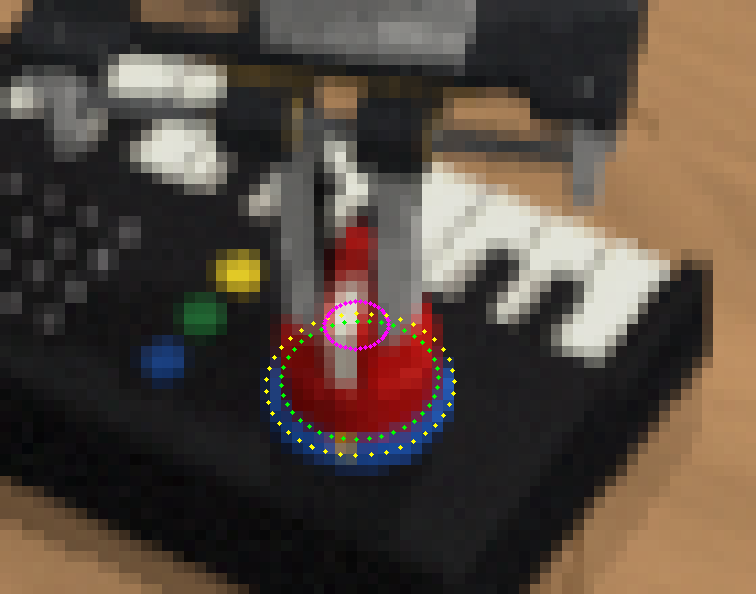

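View pics/s13.png

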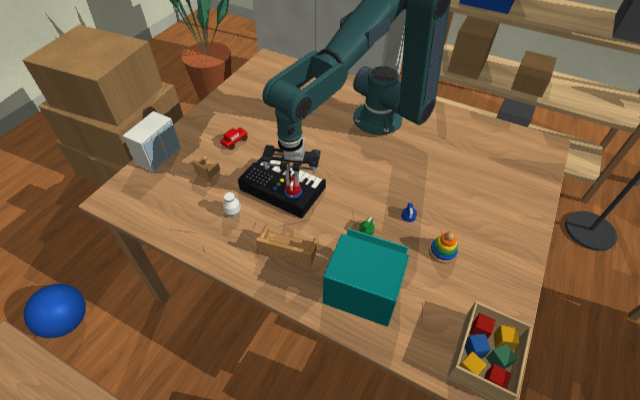

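Contact came at tool z ≈ 0.072. The stop was at 0.064, exactly 8 mm of travel, and there the force rose to about 8 N with no further motion. The full scene shows the other toys undisturbed. Handing in.

```bash
python3 -c "
from bench import workorder
print(workorder.close_job())"
```

```text
the job is handed in; nothing more can be done
None
```

I put the red knob on the piano's shaft with the flats lined up and pressed both down to the bottom stop. The job was handed in at about 13 s of the 32 s allowed, with the knob still gripped and held down; close_job gave no verdict.

- **Grip:** I pinched the knob by its bar at the fixed 30 N per finger. The fingers stayed about 15.7 mm apart from the lift on, so it did not slip visibly.
- **Fit:** I turned the knob by about 9° to line it up with the yellow mark. It slid on with no measurable force, and the camera showed it centred on the shaft within about 1 mm.
- **Press:** The knob touched the shaft's tip at a reported height of about 72 mm and stopped at 64 mm, which matches the full 8 mm of travel. The last commanded 0.5 mm only raised the force from about 7 to 8 N, with almost no further motion. The tool was not visibly tilted.
- **Other toys:** The last full picture showed them where they were; I checked this only by eye. The last step's wrist forces were about 8 N or less.
- **Disagreement:** The pictures put the real fingertips about 33 mm above the reported tool position, along with a 1–2 mm sideways mismatch. I went by the camera for the grasp and the lining up, and by the measured force for the pressing.

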